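# Push a case through the width gauge

## Robot

A 7-joint arm with a two-finger parallel gripper is mounted at the origin on a cart in front of the work surface, level with it; the furniture and walls round the work are solid. World frame = base frame: x ahead of the robot, y to its left, z up, the work surface at z = 0. Lengths are in m, angles in degrees, forces in N, time in s.
With the tool pointing down it reaches from about 0.4 to 0.85 m from the base axis. Payload 4.5 kg.
Tool frame: the origin (TCP) lies between the finger pads; the fingertips stand arm.tcp_to_tips ahead of it and the grasp point (between the pads) lies 5 mm behind it (arm.tcp_to_tips is the distance from the TCP to the fingertips, in m); z points along the fingers, y is the line along which they close (so a half turn about z gives the same grasp; the last joint's range is limited). The gripper opens to 85 mm and grips with 20 to 120 N. Pads are 22 mm wide; open, the fingers measure 114 mm over their backs; the gripper's body (76 mm by 85 mm) begins 54 mm behind the grasp point. The pads swing forward as they close: fully open they stand 13 mm farther back than shut.
Start: joints at [72.067, 39.483, -11.15, 89.685, 9.013, 51.709, -12.324], TCP at [0.212, -0.588, 0.245] pointing down, gripper open.
Joint ranges: [-172.22, 172.22], [-26.19, 119.32], [-84.43, 86.54], [7.71, 146.69], [-57.33, 237.33], [2.42, 119.75], [-152.13, 152.13]. Speed limits (degrees/s): [147.25, 147.25, 180, 180, 180, 180, 180].

## Interface

Orientations are given as [roll, pitch, yaw] about the fixed x, y, z axes, in that order (R = Rz(yaw) Ry(pitch) Rx(roll)).
In Python, from rig import arm, cams gives the robot as it stands.
- The arm moves only by the shell command python3 -m crank 'ROWS' [OPENING]. ROWS is JSON, one flat list of numbers, 6 for each row, row after row: the shift along the tool's x, y, z scaled (see below), then the turn, a rotation vector about the tool's x, y, z scaled (see below). In form: [dx, dy, dz, wx, wy, wz, dx, dy, dz, wx, wy, wz, ...]. A call has 1 to 5 rows; each row shifts and turns the commanded pose from where the row before left it, along the tool's axes as they then stand; what a row does not reach is not made up. The controller multiplies each number of a shift by 30 mm and each number of a turn by 5 degrees. A row lasts 1/10 s, in which the tool goes at most 50 mm and 8.59 degrees, less where a joint would pass 70% of its speed; a pose out of reach is approached as far as the arm can. A call with a number of a shift or a turn outside -1 to 1 is refused whole. A call with a gripper value outside its range is refused whole. OPENING is the opening in per cent of the stroke, from 0 (shut) to 100 (fully open), set as the call begins (- or left out, the last holds). The fingers move at their own pace and stop on an object; the grip force is fixed at half the most. Time passes only in rows, so rows that do not move let the fingers close. It gives the time, the measured TCP pose, the force, the opening and the grip force at its end, in the units of the state.
- arm.observe(): the state, without advancing time (a new reading comes with each control period).
- cams.grab_frame(name): name is "scene" or "top" or "wrist"; returns the picture (480x640x3 uint8, red, green, blue); there is no depth.
- cams.camera_info(name): a dict with "vertical_fov" (degrees; the focal length in pixels is half the picture's height over the tangent of half this angle, whatever the lens; pixels are square), "cx", "cy" (the principal point, pixels), "R" (3x3) and "t" (3): a world point X has camera coordinates R X + t; the wrist camera has in their place "T_tool_cam" (4x4, takes a point from camera to tool coordinates, whose origin is the TCP and whose axes are the flange's). Camera axes: x right, y down, z forward; pixel columns grow to the right and rows downward; lengths in m; the calibration is good to about 2 mm. The wrist camera is an equidistant fisheye: a pixel r from the principal point sees the ray r / f radians off the axis. A picture is of the moment at which its call begins: read the wrist's pose just before it. camera_info takes no time and is no camera call.
- arm.hand_in(): hands the job in; it is judged then, once.
The state is a dict: "time_s": time; "q": joint angles; "joint_velocities": joint speeds; "tau": joint torques, N m; "ee_pos": TCP position; "orientation": TCP orientation; "ft_force": force on the tool from outside, world axes, zero at the start; "moment": the same for the moment, N m; "grip_width": opening from 0.0 (shut) to 1.0 (fully open); "finger_force": force on a finger pad.
Only numpy, scipy, OpenCV 4.12 (cv2) and the standard library are available. Lean on these libraries where they do the work, as an engineer would, in place of code of your own. Each camera call takes 0.05 s, during which the arm holds its last target. There are 200 camera calls.

## Task

Check the width of the white project case: push it lengthwise along the worktop, through the narrow gap between the two round-nosed metal cheeks of the gauge and out of the far side, until its front end rests square against the stop bar, about in the middle of it. Only push the case with the fingers: do not take it between the fingers or lift it, and leave the carton, the jar and the wood offcut where they stand. Move away from everything at the end.

Things in the scene. Friction and masses are not known exactly. Their poses are not given: they have to be found in the camera images.
- gauge: Fixed bare aluminium width gauge: two upright cheeks, 55 mm gap between them, and a low stop bar beyond. Origin: worktop level, middle of the gap. y axis: the way the case travels to the stop (roughly to the robot's left); x: across the gap; z up. Each cheek: 24 mm thick, 44 mm long in y (-22 to +22), 36 mm high, round-ended (r 12); its foot, 11 mm high, reaches out to x = 75 mm.
- stop (a point): Point on the face of the gauge's stop bar that the case comes to rest against, at its middle and at worktop level: 118 mm from the gauge's origin along its y. The bar is aluminium, 100 mm long (along the gauge's x), 18 mm thick, 20 mm high, with two screw heads on it to 25 mm. The worktop is flat and bare between the case, the gap and the bar.
- case: White plastic project case, a closed box 50 mm (its x) by 76 mm (its y) by 30 mm high, 0.15 kg, loose, flat on the worktop before the gap (gauge's -y side), off the centre line and askew (its y within 0.5 rad of the gauge's y). Origin: centre of its underside. Square against the stop bar its origin is at gauge y = +80 mm. A tall wooden tool rack stands to its right.
- carton: Bystander, to be left alone: smaller plain white carton, 34 x 66 x 20 mm, loose, beside the gauge on the side away from the robot. Origin at the centre of its underside.
- jar: Bystander, to be left alone: clear screw jar with a dark lid, about 54 mm across and 62 mm high, loose, beside the gauge on the side away from the robot. Origin at the centre of its underside.
- offcut: Bystander, to be left alone: pine offcut, 45 x 90 x 30 mm, loose, on the robot's side of the stop bar. Origin at the centre of its underside.
Mind the look-alikes: they are no part of the job. Leave any blue or green look-alike of the case alone.

How it is judged:
By the outcome, as a careful person would: the job done as asked, in the order asked, and still so for the second after the job is handed in, with the robot touching nothing.
It also fails if it takes over 72 s, if anything falls off the work surface, if the arm or the gripper's body presses on something with over 40 N, if the wrist force passes 120 N, or if a joint passes its speed limit or range.

## Working session

There is one attempt and no reset: what is moved stays moved. The work goes in short steps, Python scripts to look and compute and a shell command to move; the robot and the scene stay as the last step left them, time stands still between calls to the robot, and variables do not carry over. Pictures are saved under pics/ and viewed, at most 10 in all, crops included, and the job is handed in when it is done.

```bash
mkdir -p pics; python3 - <<'E'
from rig import arm,cams
import cv2
print(arm.observe(), arm.tcp_to_tips)
for n in("top","scene"):
    print(n,cams.camera_info(n)); cv2.imwrite(f"pics/{n}0.png",cams.grab_frame(n)[:,:,::-1])
E
```

```text
{'time_s': 0.0, 'q': array([ 72.06618468,  39.53561778, -11.1440519 ,  89.74508694,
         9.01200591,  51.70941178, -12.32329175]), 'joint_velocities': array([ 0.0053671 ,  0.07233386, -0.00658156,  0.07223261, -0.01030909,
       -0.1121044 ,  0.11414865]), 'tau': array([-6.79411260e-04, -5.39609206e+01, -1.26655586e+00, -1.58540136e+01,
        9.14324541e-03,  9.54174553e-03,  4.12986680e-06]), 'ee_pos': array([ 0.2121691 , -0.58721632,  0.24445616]), 'orientation': array([-1.79891930e+02,  7.63667711e-03,  1.98753237e+01]), 'ft_force': array([-0.17926746, -0.4309247 ,  0.20105142]), 'moment': array([-0.00841303,  0.03148898,  0.00840345]), 'finger_force': 0.0, 'grip_width': 1.008848043974734} 0.014
top {'vertical_fov': 55.83154723413508, 'cx': 318.0909894620784, 'cy': 238.25097493055748, 'R': array([[-0.00136061, -0.99997699, -0.00664526],
       [-0.98838337,  0.00235469, -0.15196307],
       [ 0.15197522,  0.0063613 , -0.98836383]]), 't': array([0.02413051, 0.56681938, 0.8175875 ])}
scene {'vertical_fov': 56.74928403719327, 'cx': 317.72357082595846, 'cy': 245.02474767839215, 'R': array([[ 0.78884325, -0.61429513,  0.0191787 ],
       [-0.29031566, -0.39994852, -0.86934343],
       [ 0.54170393,  0.68020782, -0.49383619]]), 't': array([-0.41661308,  0.20181035,  0.54387643])}
```

View pics/top0.png

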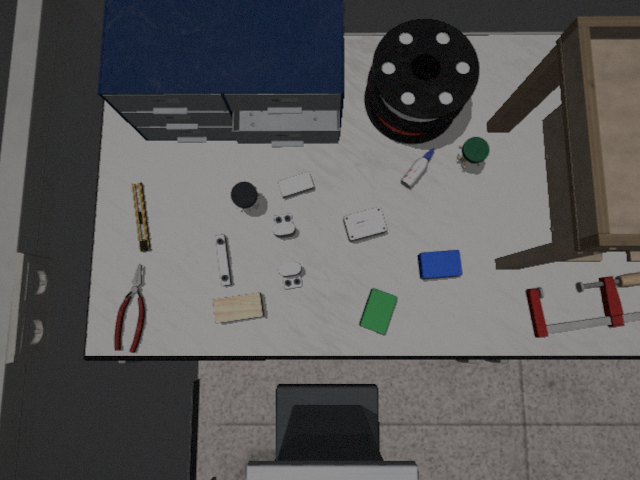

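View pics/scene0.png

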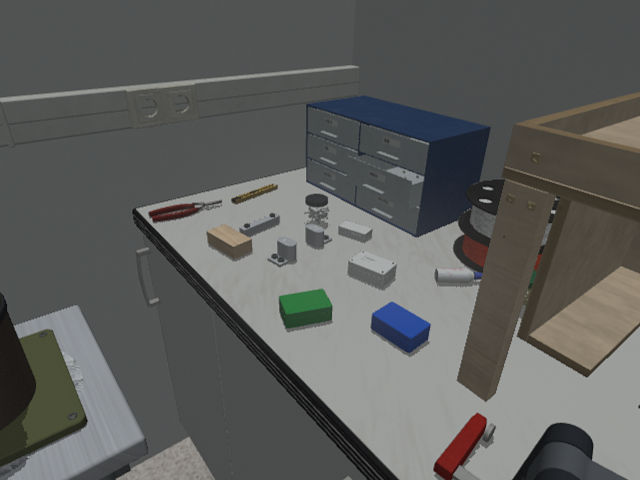

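The top view shows the case at about (365,224), the gauge cheeks at (284,225) and (291,270), and the stop bar at (223,260). The carton is at (296,185), the jar at (245,195) and the offcut at (238,307). The blue and green look-alikes are at (440,265) and (378,311), and the rack is on the right from x≈490. I'll enlarge this area to measure it.

```bash
python3 - <<'E'
import cv2,numpy as np
im=cv2.imread("pics/top0.png")[170:320,205:405]
im=cv2.resize(im,(800,600),interpolation=cv2.INTER_CUBIC)
im=cv2.convertScaleAbs(im,alpha=1.25,beta=-20)
for i in range(0,200,20): cv2.putText(im,str(205+i),(i*4,10),0,.35,(0,0,255));cv2.line(im,(i*4,12),(i*4,20),(0,0,255))
for i in range(0,150,20): cv2.putText(im,str(170+i),(0,i*4+4),0,.35,(0,0,255))
cv2.imwrite("pics/crop0.png",im)
E
```

```text
(no output)
```

View pics/crop0.png

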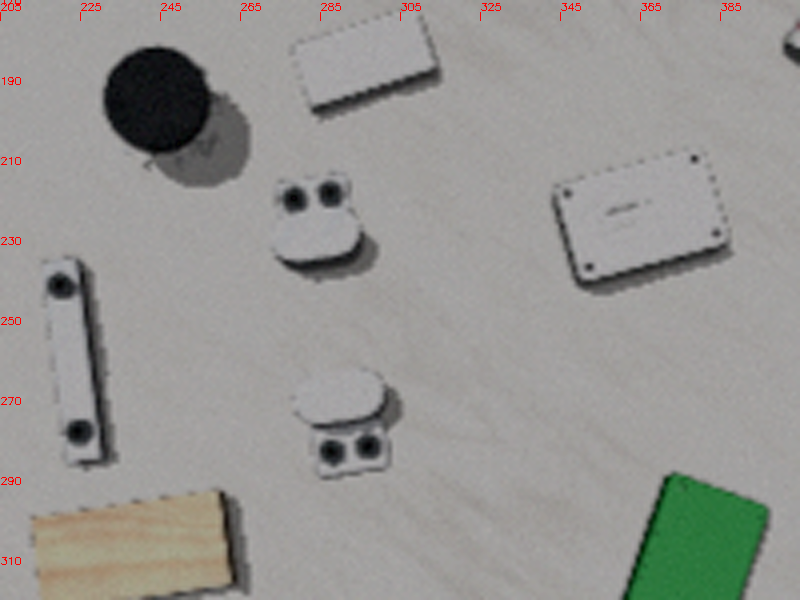

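The crop shows the case's four lid screws, the bar's two screws and the four foot screws, all clearly. Their centroids give the poses of the case and the gauge.

```bash
cat > h.py <<'E'
import cv2,numpy as np
from rig import arm,cams
def ray(n,px,h):
    c=cams.camera_info(n); f=240/np.tan(np.radians(c["vertical_fov"]/2))
    d=c["R"].T@np.array([(px[0]-c["cx"])/f,(px[1]-c["cy"])/f,1]); o=-c["R"].T@c["t"]
    return o+d*(h-o[2])/d[2]
def spot(g,p,r=3):
    x,y=map(int,np.round(p)); w=g[y-r:y+r+1,x-r:x+r+1].astype(float)
    w=np.clip(np.percentile(w,70)-15-w,0,None); Y,X=np.mgrid[y-r:y+r+1,x-r:x+r+1]
    return (w*X).sum()/w.sum(),(w*Y).sum()/w.sum()
E
python3 - <<'E'
from h import *
g=cv2.imread("pics/top0.png",0)
F=lambda L,h,r:np.array([ray("top",spot(g,(205+a/4-.4,170+b/4-.4),r),h)[:2] for a,b in L])*1000
foot=F([(295,200),(330,194),(333,452),(368,446)],13,3)
bar=F([(61,285),(79,432)],25,3)
case=F([(567,194),(694,159),(589,267),(716,233)],30,2)
print(foot.round(1),bar.round(1),case.round(1),sep="\n")
o=foot.mean(0); b=bar.mean(0); x=bar[0]-bar[1]; x/=np.linalg.norm(x)
fx=(foot[:2].mean(0)-foot[2:].mean(0))
print("o",o,"b",b,np.linalg.norm(b-o),"ang",np.degrees(np.arctan2(*(b-o)[::-1])),"bar-x ang",np.degrees(np.arctan2(*x[::-1])),np.degrees(np.arctan2(*fx[::-1])),np.linalg.norm(fx),np.linalg.norm(bar[0]-bar[1]))
cy=(case[0]+case[2]-case[1]-case[3])
cx=(case[0]+case[1]-case[2]-case[3])
print("case",case.mean(0),np.degrees(np.arctan2(*cy[::-1])),np.degrees(np.arctan2(*cx[::-1])),np.linalg.norm(cy)/2,np.linalg.norm(cx)/2)
E
```

```text
[[-1947.6 -1147.8]
 [-1986.3  -904.4]
 [ -234.7  -875.7]
 [ -271.7  -633.7]]
[[-3133.7 -5430.1]
 [-1174.2 -5127.3]]
[[-5371.1  1644.7]
 [-5950.5  3774.6]
 [-4158.1  2022.7]
 [-4702.5  4121.5]]
o [-1110.08163029  -890.38118661] b [-2153.96034394 -5278.68576635] 4510.753801019788 ang -103.38068840289984 bar-x ang -171.21670818512408 -170.99994667808156 1735.0725119360482 1982.6888459812305
case [-5045.54314101  2890.86220525] -75.11852638094699 -163.58512280251873 2187.759976329805 1282.7759738555592
```

Those heights were in mm, but the ray function takes metres. I'll correct that.

```bash
cat > m.py <<'E'
from h import *
g=cv2.imread("pics/top0.png",0)
F=lambda L,h,r:np.array([ray("top",spot(g,(205+a/4-.4,170+b/4-.4),r),h/1000)[:2] for a,b in L])*1000
foot=F([(295,200),(330,194),(333,452),(368,446)],13,3)
bar=F([(61,285),(79,432)],25,3)
case=F([(567,194),(694,159),(589,267),(716,233)],30,2)
print(foot.round(1),bar.round(1),case.round(1),sep="\n")
A=lambda v:np.degrees(np.arctan2(v[1],v[0])); N=np.linalg.norm
o=foot.mean(0); b=bar.mean(0); fx=foot[:2].mean(0)-foot[2:].mean(0)
print("o",o,"b",b,N(b-o),"ang",A(b-o),"x ang",A(bar[0]-bar[1]),A(fx),N(fx),N(bar[0]-bar[1]))
cy=(case[0]+case[2]-case[1]-case[3])/2; cx=(case[0]+case[1]-case[2]-case[3])/2
c=case.mean(0); print("case",c,A(cy),A(cx),N(cy),N(cx))
y=(b-o)/N(b-o); x=np.array([y[1],-y[0]]); print("case in gauge",(c-o)@x,(c-o)@y)
def at(n,u,h): return (ray("top",u,h)[:2]*1000).round(1)
print("blue,green,rackleg",at("t",(440,265),.03),at("t",(378,311),.03),at("t",(498,268),0),at("t",(490,128),0),"offcut",at("t",(238,307),.03),"carton",at("t",(296,184),.02),"bottle",at("t",(418,168),.02))
E
python3 m.py
```

```text
[[609.6 102.4]
 [612.4  84.7]
 [484.8  82.6]
 [487.5  65. ]]
[[564.8 214.1]
 [494.1 203.1]]
[[ 608.5  -30.7]
 [ 625.7  -94. ]
 [ 572.4  -42. ]
 [ 588.6 -104.3]]
o [548.58066958  83.70096496] b [529.42212592 208.6047601 ] 126.36458299665793 ang 98.72042767387252 x ang 8.783291814875888 9.00005332191845 126.32474622286932 71.50570040218987
case [598.80422749 -67.73506304] 104.88147361905305 16.414877197481218 64.9714100602791 38.0954788068942
case in gauge 26.683261670850495 -157.29996786649815
blue,green,rackleg [ 516.7 -209.6] [430.1 -89.4] [ 513.3 -331.4] [ 803.6 -332.8] offcut [437.9 174.6] carton [679.8  67. ] bottle [ 712.  -176.6]
```

```bash
cat > go.py <<'E'
# usage: go.py gx gy z_mm yaw : deltas (units of 30 mm / 5 deg) to a gauge-frame tool target; shift given in tool axes AFTER the turn
import sys; from h import *
s=arm.observe(); p=s["ee_pos"]*1000; yaw=s["orientation"][2]
G=np.radians(98.8); y=np.array([np.cos(G),np.sin(G)]); x=np.array([y[1],-y[0]]); o=np.array([548.6,83.7])
q=p[:2]-o; print("t %.1f gauge (%.1f,%.1f) z %.1f ori %s F %s q %s g %.2f"%(s["time_s"],q@x,q@y,p[2],s["orientation"].round(1),s["ft_force"].round(1),s["q"].round(0),s["grip_width"]))
if len(sys.argv)>1:
    gx,gy,z,Y=map(float,sys.argv[1:]); t=o+gx*x+gy*y-p[:2]; a=np.radians(Y)
    print("turn wz %.2f  shift %.2f %.2f %.2f"%(-((Y-yaw+180)%360-180)/5,(np.cos(a)*t[0]+np.sin(a)*t[1])/30,(np.sin(a)*t[0]-np.cos(a)*t[1])/30,-(z-p[2])/30))
E
python3 -m crank '[0,0,0,0,0,0.75,0,0,0,0,0,0.75,0,0,0,0,0,0.75]' 30
python3 -m crank '[0.72,-0.92,0,0,0,0,0.72,-0.92,0,0,0,0,0.72,-0.92,0,0,0,0,0.72,-0.92,0,0,0,0,0.72,-0.92,0,0,0,0]'
python3 -m crank '[0.72,-0.92,0,0,0,0,0.72,-0.92,0,0,0,0,0.72,-0.92,0,0,0,0,0.72,-0.92,0,0,0,0,0.72,-0.92,0,0,0,0]'
python3 -m crank '[0.72,-0.92,0,0,0,0,0,0,0,0,0,0,0,0,0,0,0,0]'
python3 go.py 85 -157 200 8.8
python3 -c "
from h import *;print(cams.camera_info('wrist')['T_tool_cam'].round(3))"
```

```text
time_s: 0.4
ee_pos: [0.2123, -0.5874, 0.2448]
orientation: [-179.9, 0.0, 8.5]
ft_force: [-1.1, -1.4, -0.5]
grip_width: 0.514
finger_force: 0.0
time_s: 0.9
ee_pos: [0.2989, -0.4337, 0.245]
orientation: [-180.0, 0.0, 8.6]
ft_force: [0.0, 0.2, 0.7]
grip_width: 0.302
finger_force: 0.0
time_s: 1.4
ee_pos: [0.385, -0.2811, 0.2451]
orientation: [-180.0, 0.0, 8.6]
ft_force: [0.9, -0.4, 0.7]
grip_width: 0.299
finger_force: 0.0
time_s: 1.7
ee_pos: [0.4021, -0.2513, 0.2451]
orientation: [-180.0, 0.0, 8.8]
ft_force: [0.0, -0.5, -0.3]
grip_width: 0.299
finger_force: 0.0
t 1.7 gauge (-196.1,-308.6) z 245.1 ori [-180.     0.     8.8] F [ 0.  -0.5 -0.3] q [ 30.  28.  -6. 115.   5.  37. -60.] g 0.30
turn wz -0.01  shift 9.37 -5.05 1.50
[[-0.    -0.958 -0.288  0.072]
 [ 1.    -0.001  0.     0.   ]
 [-0.    -0.288  0.958 -0.13 ]
 [ 0.     0.     0.     1.   ]]
```

```bash
python3 -m crank '[0.94,-0.5,0.15,0,0,0,0.94,-0.5,0.15,0,0,0,0.94,-0.5,0.15,0,0,0,0.94,-0.5,0.15,0,0,0,0.94,-0.5,0.15,0,0,0]' >/dev/null
python3 -m crank '[0.94,-0.5,0.15,0,0,0,0.94,-0.5,0.15,0,0,0,0.94,-0.5,0.15,0,0,0,0.94,-0.5,0.15,0,0,0,0.94,-0.5,0.15,0,0,0]'>/dev/null
python3 -m crank '[0,0,0.9,0,0,0,0,0,0.9,0,0,0,0,0,0.9,0,0,0,0,0,0,0,0,0,0,0,0,0,0,0]' |tail -3
python3 go.py 85 -157 24 8.8
python3 -c "
from h import *
w=cams.grab_frame('wrist')[:,:,::-1]; cv2.imwrite('pics/w1.png',w)"
```

```text
ft_force: [-0.2, -0.1, 0.1]
grip_width: 0.302
finger_force: 0.0
t 3.2 gauge (85.6,-161.7) z 119.3 ori [1.8e+02 1.0e-01 8.5e+00] F [-0.2 -0.1  0.1] q [  3.  51.  -3.  89.   3.  40. -83.] g 0.30
turn wz -0.06  shift -0.02 -0.16 3.18
```

View pics/w1.png

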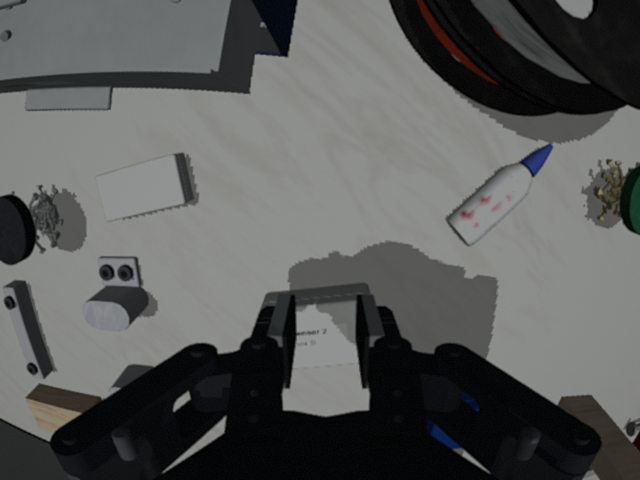

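The wrist view shows the case's far edge at about row 290, columns 265–375, below and between the fingers. I'll check that edge by casting rays.

```bash
python3 - <<'E'
from h import *
from scipy.spatial.transform import Rotation as R
c=cams.camera_info("wrist"); f=240/np.tan(np.radians(c["vertical_fov"]/2)); s=arm.observe()
Rt=R.from_euler("xyz",s["orientation"],degrees=True).as_matrix(); T=c["T_tool_cam"]
o=Rt@T[:3,3]+s["ee_pos"]
G=np.radians(98.8); y=np.array([np.cos(G),np.sin(G)]); x=np.array([y[1],-y[0]])
for p in [(266,292),(370,285),(330,287)]:
    d=np.array(p)-[c["cx"],c["cy"]]; r=np.linalg.norm(d); v=np.r_[d/r*np.sin(r/f),np.cos(r/f)]
    v=Rt@T[:3,:3]@v; X=o+v*(0.03-o[2])/v[2]; q=X[:2]*1000-[548.6,83.7]; print(p,q@x,q@y)
E
```

```text
(266, 292) 60.80530172943894 -123.16509430853634
(370, 285) 65.49763421159204 -190.8229674381312
(330, 287) 64.37626213490908 -164.95867578450472
```

```bash
python3 -m crank '[0,-0.16,0.8,0,0,0,0,0,0.8,0,0,0,0,0,0.8,0,0,0,0,0,0.75,0,0,0,0,0,0,0,0,0]' |tail -3
python3 -m crank '[-0.2,0,0,0,0,-0.06,-0.2,0,0,0,0,0,-0.2,0,0,0,0,0,-0.1,0,0,0,0,0,-0.1,0,0,0,0,0]' |tail -3
python3 go.py 36 -157 25 8.8
python3 -m crank '[-0.1,0,0,0,0,0,-0.1,0,0,0,0,0,-0.1,0,0,0,0,0,-0.1,0,0,0,0,0,-0.1,0,0,0,0,0]' |tail -3
python3 go.py 36 -157 25 8.8
```

```text
ft_force: [-1.3, -0.2, -0.3]
grip_width: 0.299
finger_force: 0.0
ft_force: [1.0, -0.6, 0.9]
grip_width: 0.3
finger_force: 0.6
t 4.2 gauge (63.0,-155.8) z 25.8 ori [180.   -0.2   8.9] F [ 1.  -0.6  0.9] q [  3.  57.  -2.  95.   4.  28. -84.] g 0.30
turn wz 0.02  shift -0.90 0.04 0.03
ft_force: [1.9, -0.4, 1.8]
grip_width: 0.299
finger_force: 0.8
t 4.8 gauge (47.1,-155.3) z 24.8 ori [-180.    -0.     8.9] F [ 1.9 -0.4  1.8] q [  3.  57.  -2.  98.   4.  26. -84.] g 0.30
turn wz 0.03  shift -0.37 0.06 -0.01
```

```bash
python3 -m crank '[-0.1,0,0,0,0,0,-0.1,0,0,0,0,0,-0.1,0,0,0,0,0,-0.05,0,0,0,0,0,0,0,0,0,0,0]' |tail -3
python3 go.py 36 -157 25 8.8
python3 -m crank '[0.3,0,0,0,0,0,0.7,0,0,0,0,0,0.5,0,-0.8,0,0,0,0,0.3,-0.9,0,0,0,0,0.9,-0.9,0,0,0]' |tail -3
python3 -m crank '[0,0.9,-0.9,0,0,0,0,0.9,0,0,0,0,0,0.9,0,0,0,0,0,0.5,0,0,0,0,0,0,0,0,0,0]' 10|tail -3
python3 go.py 0 -240 120 98.8
python3 -c "
from h import *
w=cams.grab_frame('top')[:,:,::-1]; cv2.imwrite('pics/top1.png',w)
im=cv2.resize(w[150:330,205:445],(800,600),interpolation=cv2.INTER_CUBIC); cv2.imwrite('pics/c1.png',im)"
```

```text
ft_force: [1.4, -0.0, 0.6]
grip_width: 0.3
finger_force: 0.3
t 5.2 gauge (35.9,-155.5) z 24.7 ori [-1.8e+02  1.0e-01  8.9e+00] F [ 1.4 -0.   0.6] q [  3.  56.  -2.  99.   5.  24. -84.] g 0.30
turn wz 0.02  shift 0.00 0.05 -0.01
ft_force: [0.4, -0.0, 0.0]
grip_width: 0.303
finger_force: 0.0
ft_force: [0.8, 0.8, -0.7]
grip_width: 0.104
finger_force: 0.0
t 6.2 gauge (80.8,-290.7) z 129.3 ori [1.799e+02 1.000e-01 8.700e+00] F [ 0.8  0.8 -0.7] q [ 14.  53.  -4.  81.   5.  47. -73.] g 0.10
turn wz -18.02  shift 1.69 -2.69 0.31
```

View pics/c1.png

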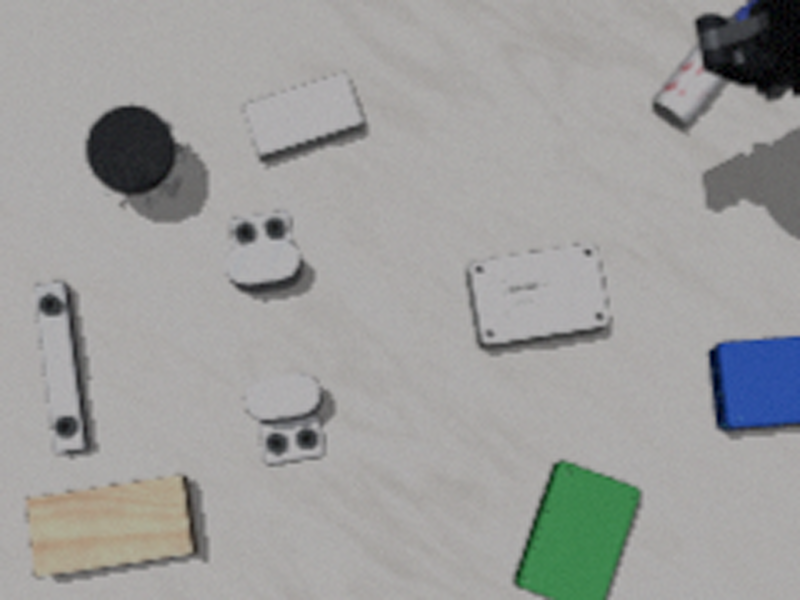

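The case now looks square to the gap, with its lid screws at crop (480,269), (588,252), (490,333) and (599,316). I'll measure its offset.

```bash
cat > c.py <<'E'
from h import *
import sys,json
def case(png,L,r=2):
    g=cv2.imread(png,0); c=np.array([ray("top",spot(g,p,r),.03)[:2] for p in L])*1000
    G=np.radians(98.8); y=np.array([np.cos(G),np.sin(G)]); x=np.array([y[1],-y[0]])
    q=(c-[548.6,83.7])@np.array([x,y]).T; v=(q[0]+q[2]-q[1]-q[3])/2; u=(q[0]+q[1]-q[2]-q[3])/2
    print("case gauge",q.mean(0).round(1),"yaw from y",np.degrees(np.arctan2(-v[0],v[1])).round(1),"from x",np.degrees(np.arctan2(u[1],u[0])).round(1),np.linalg.norm(v).round(1),np.linalg.norm(u).round(1))
E
python3 -c "
from c import *
case('pics/top1.png',[(205+a*.3-.35,150+b*.3-.35) for a,b in [(480,269),(588,252),(490,333),(599,316)]])"
```

```text
case gauge [  -2. -155.] yaw from y 0.0 from x -0.1 64.1 38.1
```

```bash
python3 - <<'E'
from h import *
g=cv2.imread("pics/top1.png",0)
# profiles along gauge x through the cheek centres (y=0) at z=36, averaged over y -6..6
c=cams.camera_info("top"); f=240/np.tan(np.radians(c["vertical_fov"]/2))
G=np.radians(98.8); y=np.array([np.cos(G),np.sin(G)]); x=np.array([y[1],-y[0]])
def prof(xs,ys,z):
    A=[]
    for yy in ys:
        P=np.array([np.r_[np.array([548.6,83.7])+a*x+yy*y,z]/1000 for a in xs])@c["R"].T+c["t"]
        u=f*P[:,0]/P[:,2]+c["cx"]; v=f*P[:,1]/P[:,2]+c["cy"]
        A.append(cv2.remap(g,u.astype("f4")[None],v.astype("f4")[None],1)[0])
    return np.mean(A,0).round().astype(int)
for nm,ys,z in (("cheek",range(-8,9,2),36),("case",range(-180,-130,5),30)):
    xs=np.arange(-58,60,1.); p=prof(xs,ys,z); print(nm,*[f"{int(a)}:{b}" for a,b in zip(xs,p)])
E
```

```text
cheek -58:150 -57:135 -56:125 -55:114 -54:97 -53:81 -52:86 -51:117 -50:147 -49:164 -48:171 -47:173 -46:173 -45:174 -44:174 -43:174 -42:174 -41:174 -40:173 -39:173 -38:173 -37:173 -36:173 -35:173 -34:173 -33:173 -32:174 -31:174 -30:174 -29:173 -28:172 -27:171 -26:169 -25:168 -24:169 -23:169 -22:170 -21:170 -20:170 -19:169 -18:169 -17:169 -16:169 -15:170 -14:170 -13:169 -12:170 -11:169 -10:169 -9:169 -8:169 -7:168 -6:169 -5:169 -4:169 -3:169 -2:169 -1:169 0:169 1:169 2:169 3:170 4:170 5:169 6:169 7:169 8:169 9:169 10:169 11:169 12:170 13:170 14:170 15:169 16:160 17:145 18:130 19:117 20:108 21:97 22:81 23:65 24:56 25:50 26:55 27:74 28:113 29:148 30:164 31:171 32:173 33:173 34:173 35:173 36:173 37:174 38:173 39:173 40:173 41:173 42:173 43:173 44:173 45:173 46:172 47:173 48:173 49:173 50:172 51:166 52:148 53:130 54:114 55:100 56:94 57:89 58:87 59:87
case -58:169 -57:169 -56:169 -55:169 -54:169 -53:169 -52:169 -51:169 -50:169 -49:168 -48:169 -47:169 -46:169 -45:168 -44:168 -43:169 -42:169 -41:170 -40:169 -39:169 -38:169 -37:169 -36:164 -35:148 -34:130 -33:116 -32:106 -31:93 -30:78 -29:68 -28:80 -27:117 -26:151 -25:166 -24:172 -23:173 -22:173 -21:174 -20:174 -19:174 -18:174 -17:174 -16:174 -15:174 -14:173 -13:173 -12:173 -11:174 -10:174 -9:174 -8:173 -7:172 -6:172 -5:172 -4:172 -3:173 -2:173 -1:173 0:170 1:164 2:159 3:160 4:166 5:170 6:172 7:172 8:172 9:173 10:173 11:173 12:173 13:174 14:173 15:174 16:173 17:173 18:173 19:173 20:173 21:169 22:162 23:160 24:164 25:167 26:169 27:170 28:169 29:169 30:170 31:170 32:170 33:169 34:169 35:169 36:170 37:170 38:170 39:169 40:170 41:170 42:170 43:170 44:170 45:170 46:170 47:170 48:170 49:170 50:170 51:170 52:170 53:170 54:170 55:171 56:171 57:171 58:170 59:170
```

```bash
for i in 1 2 3; do python3 -m crank '[0,0,0,0,0,-1,0,0,0,0,0,-1,0,0,0,0,0,-1,0,0,0,0,0,-1,0,0,0,0,0,-1]' >/dev/null; done
python3 -m crank '[0,0,0,0,0,-1,0,0,0,0,0,-1,0,0,0,0,0,-1,0,0,0,0,0,0,0,0,0,0,0,0]'
python3 go.py 0 -228 24 98.8
```

```text
time_s: 8.3
ee_pos: [0.6735, -0.1857, 0.1297]
orientation: [-180.0, -0.1, 98.9]
ft_force: [-0.7, 0.2, -0.0]
grip_width: 0.102
finger_force: 0.0
t 8.3 gauge (82.2,-285.3) z 129.7 ori [-1.80e+02 -1.00e-01  9.89e+01] F [-0.7  0.2 -0. ] q [ 25.  55. -28.  80.  29.  52.  -2.] g 0.10
turn wz 0.03  shift 1.91 -2.74 3.52
```

```bash
python3 -m crank '[0.5,-0.7,0,0,0,0,0.5,-0.7,0,0,0,0,0.5,-0.7,0,0,0,0,0.41,-0.64,0,0,0,0,0,0,0.5,0,0,0]' >/dev/null
python3 -m crank '[0,0,0.9,0,0,0,0,0,0.9,0,0,0,0,0,0.8,0,0,0,0,0,0.42,0,0,0,0,0,0,0,0,0]' |tail -3
python3 go.py 0 -206 24 98.8
```

```text
ft_force: [-0.1, -0.0, -0.1]
grip_width: 0.105
finger_force: 0.0
t 9.3 gauge (-1.2,-229.7) z 22.3 ori [-179.8   -0.    98.9] F [-0.1 -0.  -0.1] q [ 21.  57. -20. 101.  37.  29. -15.] g 0.11
turn wz 0.02  shift 0.79 0.04 -0.06
```

```bash
python3 -m crank '[0.2,0,0,0,0,0.02,0.2,0,0,0,0,0,0.15,0,0,0,0,0,0.1,0,0,0,0,0,0.1,0,0,0,0,0]' |tail -3
python3 -m crank '[0.1,0,0,0,0,0,0.2,0.006,0,0,0,0,0.2,0.007,0,0,0,0,0.2,0.007,0,0,0,0,0.2,0.007,0,0,0,0]' |tail -3
python3 -m crank '[0.2,0.007,0,0,0,0,0.2,0.007,0,0,0,0,0.2,0.007,0,0,0,0,0.2,0.007,0,0,0,0,0.2,0.007,0,0,0,0]' |tail -3
python3 -m crank '[0.15,0.007,0,0,0,0,0.1,0.007,0,0,0,0,0.1,0.007,0,0,0,0,0.05,0.007,0,0,0,0,0,0,0,0,0,0]' |tail -3
python3 go.py 0 -128 24 98.8
python3 -c "
from h import *
w=cams.grab_frame('top')[:,:,::-1]; cv2.imwrite('pics/top2.png',w)
im=cv2.resize(w[150:330,205:445],(800,600),interpolation=cv2.INTER_CUBIC); cv2.imwrite('pics/c2.png',im)"
```

```text
ft_force: [-2.1, -0.4, -1.2]
grip_width: 0.1
finger_force: 0.0
ft_force: [0.7, -1.3, 2.1]
grip_width: 0.099
finger_force: 1.0
ft_force: [0.4, -1.2, 1.5]
grip_width: 0.098
finger_force: 0.9
ft_force: [0.0, -0.6, 0.2]
grip_width: 0.103
finger_force: 0.2
t 11.3 gauge (2.3,-138.3) z 24.2 ori [180.   -0.   98.8] F [ 0.  -0.6  0.2] q [ 11.  56. -17. 106.  37.  24. -25.] g 0.10
turn wz 0.01  shift 0.34 -0.08 0.01
```

View pics/c2.png

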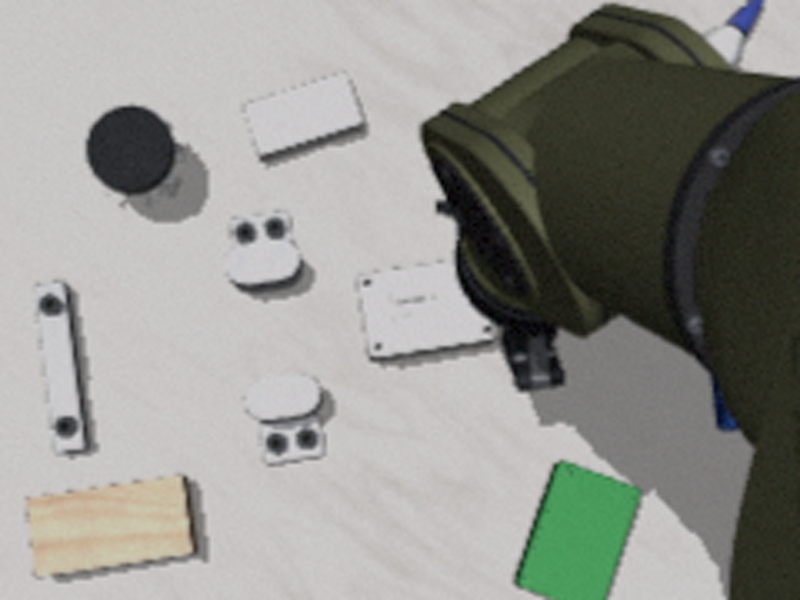

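The case has advanced and is still before the gap. Three lid screws are visible, at crop (367,282), (378,347) and (488,328). I'll measure from those.

```bash
python3 - <<'E'
from h import *
g=cv2.imread("pics/top2.png",0)
G=np.radians(98.8); y=np.array([np.cos(G),np.sin(G)]); x=np.array([y[1],-y[0]])
q=np.array([ray("top",spot(g,(205+a*.3-.35,150+b*.3-.35),2),.03)[:2]*1000-[548.6,83.7] for a,b in [(367,282),(378,347),(488,328)]])@np.array([x,y]).T
v=q[1]-q[2]; u=q[0]-q[1]
print(q.round(1),"centre",((q[0]+q[2])/2).round(1),"yaw",np.degrees(np.arctan2(-v[0],v[1])),np.degrees(np.arctan2(u[1],u[0])))
E
```

```text
[[  19.5  -57.5]
 [ -18.7  -57.8]
 [ -17.3 -124.4]] centre [  1.1 -90.9] yaw 1.1822575700220317 0.5240334511780489
```

```bash
python3 -m crank '[0.1,0,0,0,0,0,0.15,-0.005,0,0,0,0,0.15,-0.005,0,0,0,0,0.15,-0.005,0,0,0,0,0.15,-0.005,0,0,0,0]' |grep ft
python3 -m crank '[0.15,0,0,0,0,0,0.15,0,0,0,0,0,0.15,0,0,0,0,0,0.15,0,0,0,0,0,0.15,0,0,0,0,0]' |grep ft
python3 -m crank '[0.15,0,0,0,0,0,0.15,0,0,0,0,0,0.15,0,0,0,0,0,0.15,0,0,0,0,0,0.15,0,0,0,0,0]' |grep ft
python3 go.py 0 32.6 24 98.8
```

```text
ft_force: [0.6, -0.8, 0.1]
ft_force: [0.2, -0.4, -1.1]
ft_force: [-0.8, 0.1, -1.0]
t 12.8 gauge (1.6,-72.4) z 24.2 ori [-180.     0.    98.8] F [-0.8  0.1 -1. ] q [  3.  55. -15. 108.  36.  22. -31.] g 0.10
turn wz 0.00  shift 3.50 -0.05 0.01
```

```bash
python3 -m crank '[0.2,0,0,0,0,0,0.2,0,0,0,0,0,0.2,0,0,0,0,0,0.2,0,0,0,0,0,0.2,0,0,0,0,0]' |grep ft
python3 -m crank '[0.2,0,0,0,0,0,0.2,0,0,0,0,0,0.2,0,0,0,0,0,0.2,0,0,0,0,0,0.2,0,0,0,0,0]' |grep ft
python3 -m crank '[0.2,0,0,0,0,0,0.2,0,0,0,0,0,0.2,0,0,0,0,0,0.2,0,0,0,0,0,0.1,0,0,0,0,0]' |grep ft
python3 go.py 0 32.6 24 98.8
python3 -c "
from h import *
w=cams.grab_frame('top')[:,:,::-1]; cv2.imwrite('pics/top3.png',w)
im=cv2.resize(w[150:330,205:445],(800,600),interpolation=cv2.INTER_CUBIC); cv2.imwrite('pics/c3.png',im)"
```

```text
ft_force: [-0.2, -0.2, -0.0]
ft_force: [-0.1, -1.1, -0.8]
ft_force: [0.2, -0.3, 0.4]
t 14.3 gauge (1.6,15.3) z 24.2 ori [180.   -0.   98.9] F [ 0.2 -0.3  0.4] q [ -7.  55. -14. 109.  34.  20. -38.] g 0.10
turn wz 0.01  shift 0.58 -0.05 0.01
```

View pics/c3.png

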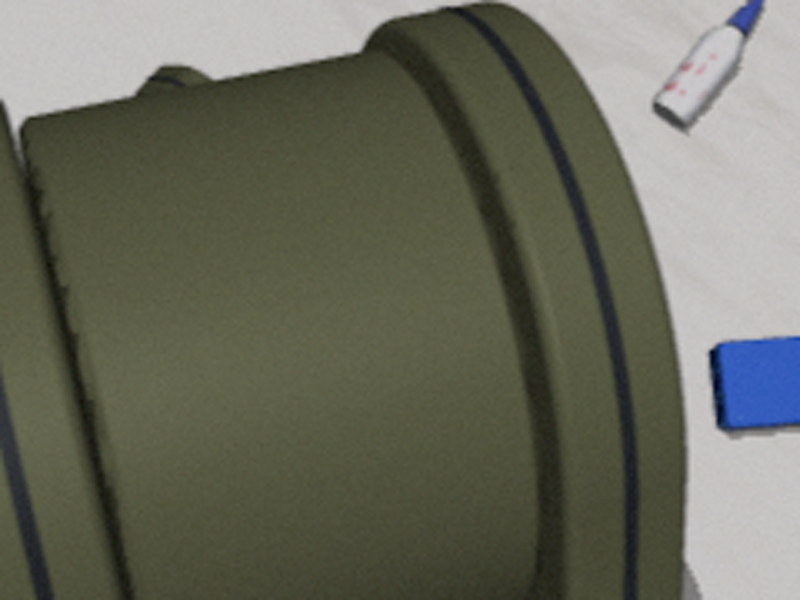

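The arm hides the scene from above, so I'll finish by force: small steps until the case meets the stop.

```bash
python3 -m crank '[0.12,0,0,0,0,0,0.1,0,0,0,0,0,0.1,0,0,0,0,0,0.05,0,0,0,0,0,0.04,0,0,0,0,0]' |grep ft; python3 go.py
python3 -m crank '[0.04,0,0,0,0,0,0.04,0,0,0,0,0,0.04,0,0,0,0,0]' |grep ft; python3 go.py
python3 -m crank '[0.03,0,0,0,0,0,0.03,0,0,0,0,0]' |grep ft; python3 go.py
```

```text
ft_force: [-0.1, -0.9, 0.6]
t 14.9 gauge (1.6,26.6) z 24.2 ori [-180.     0.    98.8] F [-0.1 -0.9  0.6] q [ -8.  55. -14. 109.  33.  20. -39.] g 0.10
ft_force: [0.4, -0.5, 0.5]
t 15.2 gauge (1.6,30.0) z 24.2 ori [180.    0.   98.8] F [ 0.4 -0.5  0.5] q [ -9.  55. -14. 109.  33.  20. -39.] g 0.10
ft_force: [0.7, -3.0, 0.7]
t 15.4 gauge (1.6,31.9) z 24.2 ori [180.    0.   98.8] F [ 0.7 -3.   0.7] q [ -9.  55. -14. 109.  33.  20. -39.] g 0.10
```

Force is rising, so the case is at the stop. I'll push a little more to seat it.

```bash
python3 -m crank '[0.03,0,0,0,0,0,0.03,0,0,0,0,0]' |grep ft; python3 go.py
python3 -m crank '[0.03,0,0,0,0,0,0.03,0,0,0,0,0,0,0,0,0,0,0]' |grep ft; python3 go.py
```

```text
ft_force: [2.3, -7.3, 2.0]
t 15.6 gauge (1.6,31.9) z 24.2 ori [-180.     0.2   98.7] F [ 2.3 -7.3  2. ] q [ -9.  55. -13. 109.  33.  20. -40.] g 0.10
ft_force: [2.0, -7.6, 2.0]
t 15.9 gauge (1.6,32.0) z 24.2 ori [-180.     0.3   98.7] F [ 2.  -7.6  2. ] q [ -9.  55. -13. 109.  33.  20. -40.] g 0.10
```

```bash
python3 -m crank '[-0.2,0,0,0,0,0,-0.4,0,0,0,0,0,-0.6,0,0,0,0,0,-0.8,0,0,0,0,0,-0.8,0,0,0,0,0]' |grep ft
python3 -m crank '[-0.4,0,-0.5,0,0,0,-0.4,0,-0.9,0,0,0,-0.5,0,-0.9,0,0,0,-0.5,0,-0.9,0,0,0,-0.5,0,-0.9,0,0,0]' |grep ft
python3 -m crank '[-0.8,0,0,0,0,0,-0.8,-0.5,0,0,0,0,-0.8,-0.5,0,0,0,0,-0.6,-0.5,0,0,0,0,0,0,0,0,0,0]' |grep ft
python3 -m crank '[0,0,0,0,0,0,0,0,0,0,0,0]' |grep ft
python3 go.py
python3 -c "
from h import *
w=cams.grab_frame('top')[:,:,::-1]; cv2.imwrite('pics/top4.png',w)
im=cv2.resize(w[150:330,205:445],(800,600),interpolation=cv2.INTER_CUBIC); cv2.imwrite('pics/c4.png',im)"
```

```text
ft_force: [0.7, -0.6, 0.9]
ft_force: [-0.1, -0.6, 0.1]
ft_force: [-0.1, 0.1, -0.4]
ft_force: [0.2, 0.8, -0.2]
t 17.6 gauge (-42.4,-206.1) z 147.4 ori [ 1.799e+02 -1.000e-01  9.890e+01] F [ 0.2  0.8 -0.2] q [ 24.  44. -26. 107.  31.  36. -12.] g 0.10
```

View pics/c4.png

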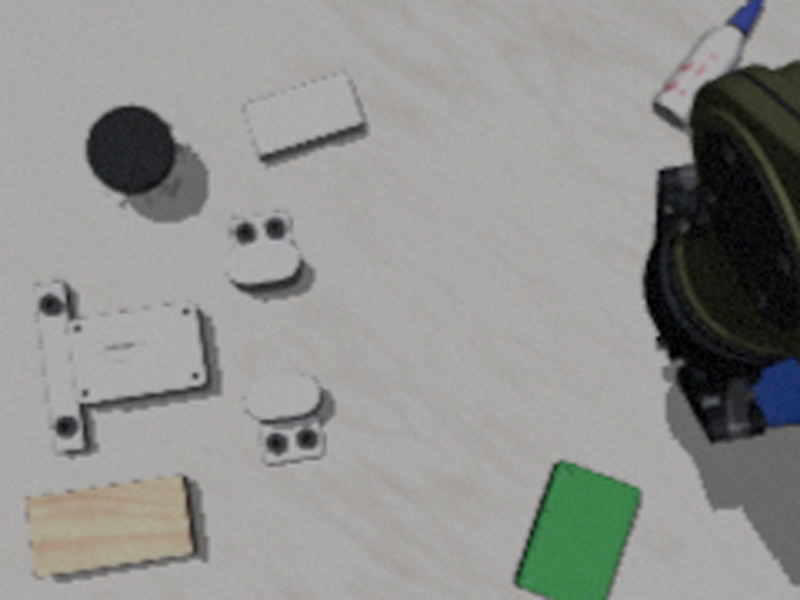

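The case lies against the stop bar at crop (140,353), with lid screws at (77,328), (186,311), (85,393) and (195,376). The carton, jar and offcut haven't moved. One numeric check first, then I'll hand in.

```bash
python3 -c "
from c import *
case('pics/top4.png',[(205+a*.3-.35,150+b*.3-.35) for a,b in [(77,328),(186,311),(85,393),(195,376)]])"
```

```text
case gauge [ 0.  80.3] yaw from y -0.1 from x 0.2 63.8 38.0
```

```bash
python3 -c "
from rig import arm
print(arm.hand_in())"
```

```text
the job is handed in; nothing more can be done
None
```

The white case went through the gauge gap and rests square against the middle of the stop bar (measured at gauge x = 0.0 mm, y = 80.3 mm, within about 0.2° of square); the carton, jar and offcut were not touched, the arm is clear, and the job is handed in at about 18 s.

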